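Gauge the slots of two price tag feet

TASK

Two oak price tag feet are clamped in the green vises, and one has a badly cut slot. Try the feeler blade in the slots to find out which takes it: leave the feeler standing there, fully in, with that foot still clamped. Then slide back the jaw that holds the other foot, the one in which the blade jams, lift that foot out and stand it upright in the middle of the notepad; do not knock over the tasting glass.

Things in the scene. Friction and masses are not known exactly. Their poses are not given: they have to be found in the camera images.
- feeler: feeler gauge standing upright in its stand: black handle with a brass end, 14 (x) x 24 (y) x 45 mm high, and below it a steel blade 3 mm thick (x), 18 mm wide (y), 38 mm long with a wedge tip; 0.06 kg. Origin: middle of the handle's underside, where the blade begins; z up along the handle, blade down -z.
- feeler_tip (a point): middle of the blade's lower edge, 38 mm below the feeler's origin
- stand: dark wooden stand, 36 x 46 mm, 45 mm high, fixed; the blade hangs in its slot and the handle's underside rests on its top. Origin: centre of its underside; the slot runs along its y.
- notepad: white notepad lying flat, fixed, 148 (x) x 106 (y) x 10 mm; origin: centre of its underside
- glass: empty stemmed tasting glass, 65 mm wide, 155 mm high, standing right of the notepad; origin under its foot
- vise_1: small green bench vise, fixed; place and yaw vary. Origin: on the counter under the middle of its seat; +x points from the sliding jaw (dark steel, red tab) to the fixed green jaw. Bed 104 x 64 mm (x -68 to +36), its top 12 mm up. Jaws 34 mm wide (y +-17); fixed jaw from x = +12, 50 mm high. End stops 16 mm high beyond the foot's ends (y +-25.5 to +-28.5).
- foot_1: light oak foot, 24 (x) x 50 (y) x 40 mm high, about 0.12 kg, loose on the bed of vise_1; its ends stick out 8 mm past the jaws. Origin: centre of its underside, axes as the vise's. Slot 6 mm wide (x), 26 long (y) in the middle of its top. In one foot it is 32 mm deep at full width, in the other it narrows to 1.5 mm from 10 mm down; they look alike, and on which side each stands varies.
- slot_1 (a point): middle of the slot's mouth, in the top face of foot_1, 52 mm above the counter while in the vise; axes as the foot's, slot along y
- jaw_1 (a joint): sliding jaw of vise_1: 0 shut, grows as it slides along the vise's -x, 0.028 m fully open; starts at 0 to 0.002, resists with about 2.5 N, stays where left. Its flat hook (top 57 mm up) reaches over the foot's top to x = -6 when shut and holds the foot down; the foot can be lifted once the joint is past about 0.010.
- tab_1 (a point): middle of the top of the red upright tab on the sliding jaw of vise_1: tab 10 (x) x 16 (y) mm, 26 mm high, its top 82 mm above the counter; moves with the jaw, 27 mm on the vise's -x side of the foot's middle when shut
- vise_2: small green bench vise, fixed; place and yaw vary. Origin: on the counter under the middle of its seat; +x points from the sliding jaw (dark steel, red tab) to the fixed green jaw. Bed 104 x 64 mm (x -68 to +36), its top 12 mm up. Jaws 34 mm wide (y +-17); fixed jaw from x = +12, 50 mm high. End stops 16 mm high beyond the foot's ends (y +-25.5 to +-28.5).
- foot_2: light oak foot, 24 (x) x 50 (y) x 40 mm high, about 0.12 kg, loose on the bed of vise_2; its ends stick out 8 mm past the jaws. Origin: centre of its underside, axes as the vise's. Slot 6 mm wide (x), 26 long (y) in the middle of its top. In one foot it is 32 mm deep at full width, in the other it narrows to 1.5 mm from 10 mm down; they look alike, and on which side each stands varies.
- slot_2 (a point): middle of the slot's mouth, in the top face of foot_2, 52 mm above the counter while in the vise; axes as the foot's, slot along y
- jaw_2 (a joint): sliding jaw of vise_2: 0 shut, grows as it slides along the vise's -x, 0.028 m fully open; starts at 0 to 0.002, resists with about 2.5 N, stays where left. Its flat hook (top 57 mm up) reaches over the foot's top to x = -6 when shut and holds the foot down; the foot can be lifted once the joint is past about 0.010.
- tab_2 (a point): middle of the top of the red upright tab on the sliding jaw of vise_2: tab 10 (x) x 16 (y) mm, 26 mm high, its top 82 mm above the counter; moves with the jaw, 27 mm on the vise's -x side of the foot's middle when shut

How it is judged:
By the outcome, as a careful person would: the job done as asked, in the order asked, and still so for the second after the job is handed in, with the robot touching nothing.
It also fails if it takes over 64 s, if anything falls off the work surface, if the arm or the gripper's body presses on something with over 40 N, if the wrist force passes 120 N, or if a joint passes its speed limit or range.

ROBOT

A 7-joint arm with a two-finger parallel gripper is mounted at the origin on the work surface; the furniture and walls round the work are solid. World frame = base frame: x ahead of the robot, y to its left, z up, the work surface at z = 0. Lengths are in mm, angles in rad, forces in N, time in s.
With the tool pointing down it reaches from about 400 to 875 mm from the base axis. Payload 4.4 kg.
Tool frame: the origin (TCP) lies at the very end of the fingers, on their centre line; the grasp point (between the pads) lies 19 mm behind it; z points along the fingers, y is the direction in which the jaws open and shut (so a half turn about z gives the same grasp; the last joint's range is limited). The gripper opens to 85 mm and grips with 20 to 120 N. Pads are 22 mm wide; open, the fingers measure 114 mm over their backs; the gripper's body (76 mm by 85 mm) begins 54 mm behind the grasp point. The pads swing forward as they close: fully open they stand 13 mm farther back than shut.
Start: joints at [-1.406, 0.628, 0.038, 1.517, -0.027, 0.996, -0.02], TCP at [148.666, 632.784, 231.313] pointing down, gripper open.
Joint ranges: [-3.06, 3.06], [-0.37, 2.12], [-1.25, 1.32], [0.18, 2.47], [-1.1, 4.24], [0.23, 1.98], [-2.94, 2.94]. Speed limits (rad/s): [2.57, 2.57, 3.14, 3.14, 3.14, 3.14, 3.14].

INTERFACE

Orientations are given as [roll, pitch, yaw] about the fixed x, y, z axes, in that order (R = Rz(yaw) Ry(pitch) Rx(roll)).
In Python, from cell import ctrl gives the robot as it stands. The module is installed in compiled form; this text tells all that it offers.
- The arm moves only by the shell command python3 -m jog 'ROWS'. ROWS is text: rows parted by semicolons, each of 7 numbers parted by spaces: the shift along the tool's x, y, z in mm, then the turn, a rotation vector about the tool's x, y, z in degrees, then the opening, from -1 (shut) to 1 (fully open). In form: x y z wx wy wz claw; .... A call has 1 to 8 rows; each row is the pose to reach, as a shift and turn from the pose commanded when the call began, along the tool's axes at that moment; what a row does not reach only later rows make up. A row lasts 1/8 s, in which the tool goes at most 62.5 mm and 10.7 degrees, less where a joint would pass 70% of its speed; a pose out of reach is approached as far as the arm can. A call with a gripper value outside its range is refused whole. The fingers move at their own pace and stop on an object; the grip force is fixed at half the most. Time passes only in rows, so rows that repeat a pose let the fingers close. It gives the time, the measured TCP pose, the force and the opening at its end, in the units of the state.
- ctrl.read_state(): the state, without advancing time (a new reading comes with each control period).
- ctrl.get_image(name): name is "side" or "top"; returns a dict with "image" (420x560x3 uint8, red, green, blue), "z_map" (420x560 float32, mm along the optical axis (not along the pixel's ray), 0 where there is no reading), "vertical_fov" (degrees; the focal length in pixels is half the picture's height over the tangent of half this angle, whatever the lens; pixels are square), "cx", "cy" (the principal point, pixels), "k1" (the pictures are not rectified: a ray, as slopes to the right and down, at radius r is drawn at 1 + k1 r^2 times it, then the intrinsics apply), "extrinsics" (4x4, takes a point from world to camera coordinates). Camera axes: x right, y down, z forward; pixel columns grow to the right and rows downward; lengths in mm; the calibration is good to about 2 mm. A picture is of the moment at which its call begins.
- ctrl.finish_job(): hands the job in, once; it reports no verdict.
The state is a dict: "clock": time; "qpos": joint angles; "qd": joint speeds; "tau": joint torques, N m; "eef_pos": TCP position; "tool_rot": TCP orientation; "force": force on the tool from outside, world axes, zero at the start; "torque": the same for the moment, N m; "width": finger opening in mm.
Only numpy, scipy, OpenCV 4.12 (cv2) and the standard library are available. Lean on these libraries where they do the work, as an engineer would, in place of code of your own. Each camera call takes 0.05 s, during which the arm holds its last target.

## Working session

There is one attempt and no reset: what is moved stays moved. The work goes in short steps, Python scripts to look and compute and a shell command to move; the robot and the scene stay as the last step left them, time stands still between calls to the robot, and variables do not carry over. Pictures are saved under pics/ and viewed, and the job is handed in when it is done.

```bash
mkdir -p pics
cat > h.py <<'E'
import numpy as np, cv2
from cell import ctrl
def grab(n,f=None):
    d=ctrl.get_image(n)
    if f: cv2.imwrite('pics/'+f,d['image'][:,:,::-1])
    return d
def K(d):
    f=210/np.tan(np.radians(d['vertical_fov'])/2); return f
def rays(d,uv):
    f=K(d); uv=np.atleast_2d(np.float64(uv))
    m=np.array([[f,0,d['cx']],[0,f,d['cy']],[0,0,1]])
    p=cv2.undistortPoints(uv.reshape(-1,1,2),m,np.array([d['k1'],0,0,0,0]),None,None,None).reshape(-1,2)
    E=np.array(d['extrinsics']);R=E[:3,:3];c=-R.T@E[:3,3]
    return c,(np.c_[p,np.ones(len(p))])@R
def onplane(d,uv,z):
    c,r=rays(d,uv); return c+r*((z-c[2])/r[:,2])[:,None]
def cloud(d,mask=None):
    v,u=np.nonzero((d['z_map']>0) if mask is None else mask&(d['z_map']>0))
    c,r=rays(d,np.c_[u,v]); return c+r*d['z_map'][v,u][:,None],u,v
def tri(d1,p1,d2,p2):
    c1,r1=rays(d1,p1);c2,r2=rays(d2,p2)
    A=np.c_[r1[0],-r2[0]];s=np.linalg.lstsq(A,c2-c1,rcond=None)[0]
    a=c1+s[0]*r1[0];b=c2+s[1]*r2[0];return (a+b)/2,np.linalg.norm(a-b)
E
python3 - <<'E'
from h import *
for n in('top','side'):
    d=grab(n,n+'0.png'); print(n,d['vertical_fov'],d['cx'],d['cy'],d['k1']);print(np.round(d['extrinsics'],3).tolist())
print(ctrl.read_state())
E
```

```text
top 45.41000472572779 287.0113922817122 214.79122572190667 -0.0955443047546483
[[0.013, -0.997, -0.078, -33.795], [-0.989, -0.001, -0.149, 461.083], [0.148, 0.079, -0.986, 1243.787], [0.0, 0.0, 0.0, 1.0]]
side 51.96795878185599 273.03075380599404 211.9997620040248 -0.07971924344448343
[[0.894, -0.446, 0.028, -406.662], [-0.137, -0.332, -0.933, 137.056], [0.426, 0.831, -0.358, 880.003], [0.0, 0.0, 0.0, 1.0]]
{'clock': 0.1, 'qpos': array([-1.40579767,  0.62923007,  0.03844402,  1.51824814, -0.02699618,
        0.99632459, -0.02002397]), 'qd': array([-0.00105617, -0.00260824,  0.00021226, -0.00365572, -0.00186929,
       -0.00039697, -0.0003793 ]), 'tau': array([ 2.12484607e-03, -5.64541411e+01,  1.23044539e+00, -1.93978322e+01,
        1.13069350e-02,  5.45698655e-03,  2.03794519e-05]), 'eef_pos': array([148.53414873, 632.23084321, 230.50266717]), 'tool_rot': array([-3.13990047e+00,  1.83407162e-05,  2.91077317e+00]), 'force': array([-0.357587  ,  0.52838124,  1.05122412]), 'torque': array([-0.00954304,  0.00171302,  0.01304207]), 'width': 85.38610641362277}
```

View pics/top0.png

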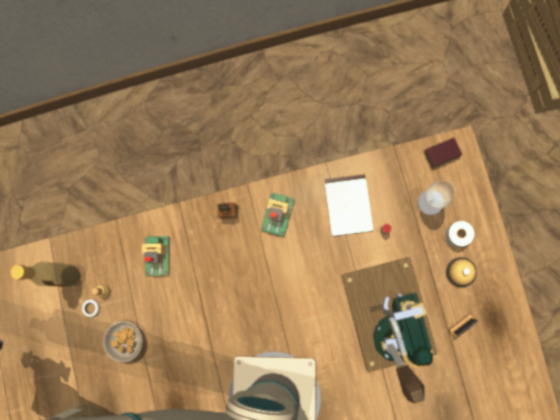

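View pics/side0.png

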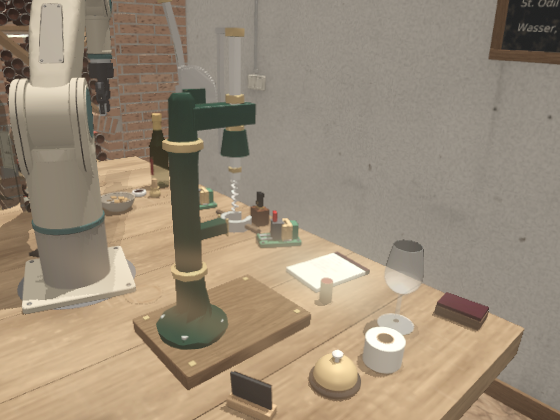

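Run:
```python
import cv2,numpy as np
t=cv2.imread('pics/top0.png');s=cv2.imread('pics/side0.png')
a=[t[225:285,130:190],t[185:245,200:300],]
o=np.zeros((600,800,3),np.uint8)
x=cv2.resize(t[180:250,205:305],None,fx=8,fy=8,interpolation=2);cv2.imwrite('pics/zt1.png',x)
x=cv2.resize(t[225:285,125:200],None,fx=8,fy=8,interpolation=2);cv2.imwrite('pics/zt2.png',x)
x=cv2.resize(s[170:255,180:310],None,fx=6,fy=6,interpolation=2);cv2.imwrite('pics/zs.png',x)
```

```text
(no output)
```

View pics/zt1.png

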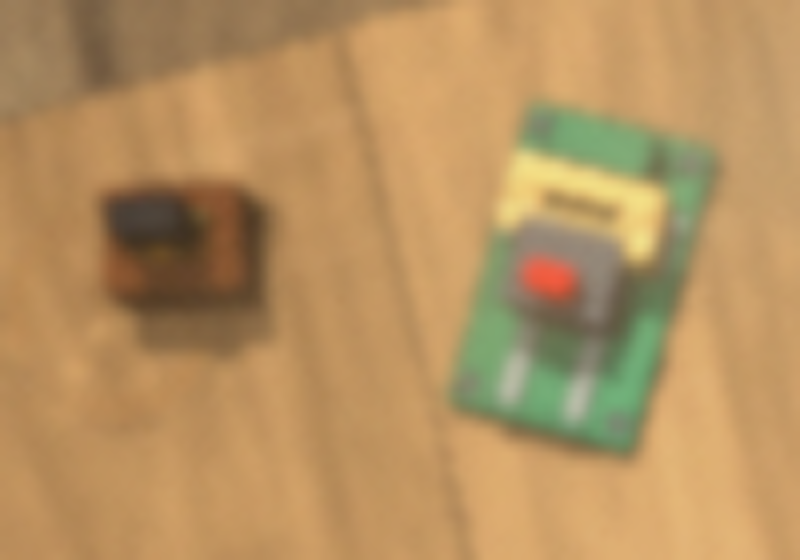

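View pics/zt2.png

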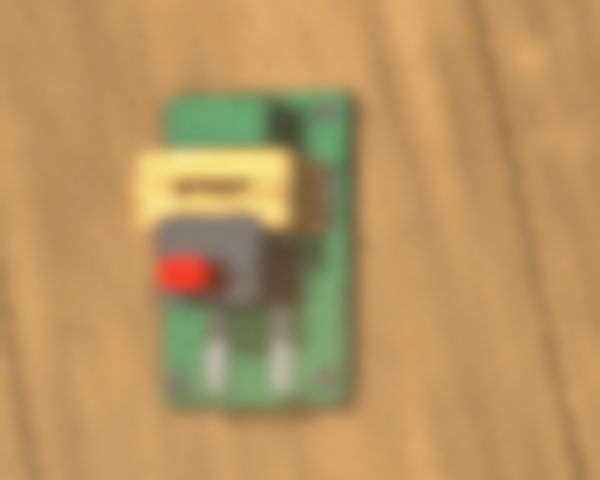

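View pics/zs.png

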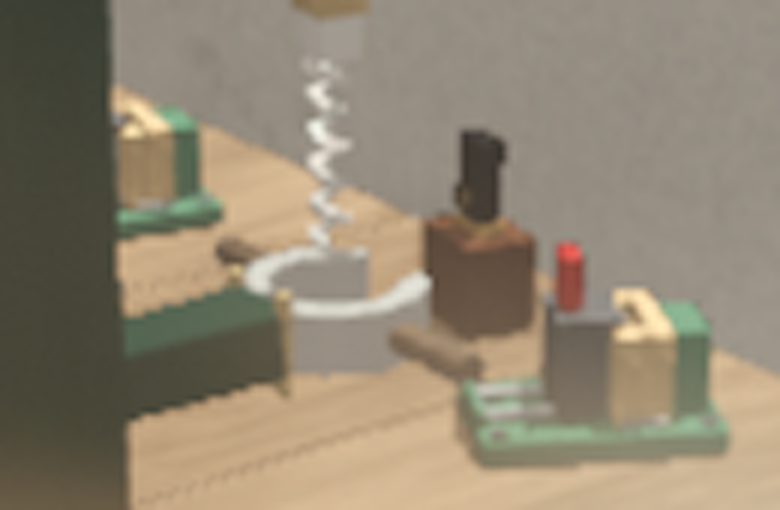

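```bash
cat > m.py <<'E'
from h import *
def hsvm(d):
    return cv2.cvtColor(d['image'],cv2.COLOR_RGB2HSV)
def box(mask,b):
    m=np.zeros_like(mask);x0,y0,x1,y1=b;m[y0:y1,x0:x1]=mask[y0:y1,x0:x1];return m
E
python3 - <<'E'
from m import *
d=grab('top');h=hsvm(d);H,S,V=[h[...,i].astype(int) for i in range(3)]
im=d['image']
print(im[237:260:1,150].tolist()); print(im[204:216,278].tolist())
for nm,b in(('vL',(135,230,180,280)),('vR',(258,188,300,242))):
    for c,m in (('green',(H>55)&(H<95)&(S>80)),('oak',(H>17)&(H<30)&(V>190)&(S>80)),('red',((H<6)|(H>174))&(S>150)&(V>140)),('grey',(S<60)&(V>40)&(V<200))):
        mm=box(m,b); P,u,v=cloud(d,mm)
        if len(P)==0: print(nm,c,0);continue
        q=np.percentile(P[:,2],[5,25,50,75,95]); print(nm,c,len(P),'uv',u.mean().round(1),v.mean().round(1),u.min(),u.max(),v.min(),v.max(),'mean',P.mean(0).round(1),'z',q.round(1))
for nm,b in(('stand',(210,198,245,225)),):
    P,u,v=cloud(d,box(V>0,b)); 
    for lo,hi in((-20,20),(35,55),(70,120)):
        k=(P[:,2]>lo)&(P[:,2]<hi);print(nm,lo,k.sum(),P[k].mean(0).round(1),P[k].min(0).round(1),P[k].max(0).round(1))
m=(S<40)&(V>200);mm=box(m,(320,170,380,240));P,u,v=cloud(d,mm);print('pad',len(P),P.mean(0),cv2.minAreaRect(P[:,:2].astype(np.float32)))
P,u,v=cloud(d,box(V>0,(415,175,460,220)));k=P[:,2]>20;print('glass',P[k].mean(0),P[k].min(0),P[k].max(0))
E
```

```text
[[121, 153, 103], [109, 163, 111], [107, 166, 114], [108, 165, 115], [107, 164, 112], [117, 162, 110], [173, 180, 115], [234, 216, 130], [246, 225, 133], [238, 210, 122], [200, 162, 94], [185, 148, 87], [219, 181, 106], [231, 202, 121], [206, 176, 118], [157, 138, 113], [135, 125, 113], [131, 123, 113], [134, 121, 112], [145, 110, 101], [171, 87, 75], [192, 67, 49], [190, 61, 40]]
[[219, 184, 111], [181, 150, 93], [182, 151, 94], [199, 168, 107], [193, 166, 117], [167, 148, 118], [154, 139, 121], [149, 135, 121], [149, 135, 121], [148, 132, 116], [146, 128, 111], [142, 121, 105]]
vL green 65 uv 154.0 242.7 147 167 238 268 mean [387.1 312.4  39.2] z [10.9 14.8 48.8 51.5 53.5]
vL oak 169 uv 151.3 246.8 141 166 235 253 mean [376.  317.5  44.6] z [-1.5 48.5 50.8 52.8 56. ]
vL red 23 uv 147.4 258.6 145 150 257 260 mean [343.6 313.3  80. ] z [75.8 79.1 81.7 82.2 83.5]
vL grey 135 uv 154.5 262.1 145 166 238 273 mean [337.4 310.5  33.9] z [ 9.9 15.1 20.2 56.2 59. ]
vR green 41 uv 280.3 226.7 272 286 197 233 mean [433.1 -12.3  13.8] z [ 8.2 11.1 13.5 14.5 17.9]
vR oak 179 uv 276.1 204.8 260 292 192 240 mean [486.   -3.   40.6] z [-2.4 43.7 51.2 53.2 55.9]
vR red 14 uv 272.9 214.1 271 275 213 215 mean [4.559e+02 3.000e-01 8.100e+01] z [76.3 79.  81.3 83.1 84.8]
vR grey 147 uv 276.0 219.5 263 292 195 233 mean [449.5  -2.3  29. ] z [10.4 13.7 17.4 55.4 59.3]
stand -20 655 [474.5 131.3   0.9] [440.6  84.6  -9.1] [511.9 179.1  19.9]
stand 35 181 [471.3 120.2  44.8] [455.1  99.9  35.1] [493.4 146.6  54.9]
stand 70 63 [473.4 122.7  87.3] [466.8 111.2  71. ] [480.7 137.2  94.2]
pad 2159 [ 486.22217989 -187.72194164    9.43777397] ((487.4963073730469, -187.97421264648438), (137.4875946044922, 107.48322296142578), 7.164793014526367)
glass [ 499.78186985 -398.40628975  111.04483853] [ 468.34167533 -430.69394112   63.14929797] [ 530.33616324 -364.8752068   158.10682518]
```

```bash
cat > slot.py <<'E'
from m import *
def up(d,b,s=8):
    x0,y0,x1,y1=b
    g=cv2.resize(d['image'][y0:y1,x0:x1],None,fx=s,fy=s,interpolation=cv2.INTER_CUBIC)
    return g,lambda p:(np.asarray(p,float)+.5)/s-.5+np.array([x0,y0])
if __name__=='__main__':
    d=grab('top'); print('cam',rays(d,[[0,0]])[0])
    for nm,b in(('vL',(135,230,180,280)),('vR',(258,188,302,242))):
        g,f=up(d,b); h=cv2.cvtColor(g,cv2.COLOR_RGB2HSV).astype(int);H,S,V=h[...,0],h[...,1],h[...,2]
        oak=((H>17)&(H<31)&(V>205)&(S>85)).astype(np.uint8)
        oak=cv2.morphologyEx(oak,cv2.MORPH_OPEN,np.ones((5,5)))
        n,l,st,ce=cv2.connectedComponentsWithStats(oak)
        i=1+np.argsort(st[1:,4])[::-1][0]
        c=cv2.findContours((l==i).astype(np.uint8),cv2.RETR_CCOMP,cv2.CHAIN_APPROX_NONE)
        for k,q in enumerate(c[0]):
            if cv2.contourArea(q)<100: continue
            P=onplane(d,f(q.reshape(-1,2)),52)[:,:2].astype(np.float32)
            print(nm,'hole' if c[1][0][k][3]>=0 else 'outer',[np.round(x,1) for x in cv2.minAreaRect(P)])
            cv2.drawContours(g,[q],-1,(0,0,255),1)
        red=(((H<8)|(H>172))&(S>140)&(V>120)).astype(np.uint8)
        q=max(cv2.findContours(red,cv2.RETR_EXTERNAL,cv2.CHAIN_APPROX_NONE)[0],key=cv2.contourArea)
        cv2.drawContours(g,[q],-1,(0,0,0),1);P=onplane(d,f(q.reshape(-1,2)),82)[:,:2].astype(np.float32);print(nm,'red',[np.round(x,1) for x in cv2.minAreaRect(P)])
        # bed fit: green+everything at 12
        gr=((H>50)&(H<95)&(S>70)).astype(np.uint8)
        q=cv2.convexHull(np.vstack(cv2.findContours(gr,cv2.RETR_EXTERNAL,cv2.CHAIN_APPROX_NONE)[0]));P=onplane(d,f(q.reshape(-1,2)),12)[:,:2].astype(np.float32);print(nm,'bed',[np.round(x,1) for x in cv2.minAreaRect(P)])
        cv2.drawContours(g,[q],-1,(255,255,255),1)
        cv2.imwrite('pics/o_%s.png'%nm,g[:,:,::-1])
E
python3 slot.py
```

```text
cam [ 272.12762089 -132.07149351 1291.99465694]
vL outer [array([372.2, 316.4]), array([51.6, 26. ]), np.float64(90.0)]
vL hole [array([372.5, 315.5]), array([ 6. , 23.2]), np.float64(2.6)]
vL red [array([342.9, 311. ]), array([19.9, 11.3]), np.float64(81.7)]
vL bed [array([357.3, 314. ]), array([95.2, 60. ]), np.float64(0.9)]
vR outer [array([483.2,  -5.9]), array([53.1, 23.9]), np.float64(76.2)]
vR red [array([454.7,  -0.8]), array([16.4, 11. ]), np.float64(78.7)]
vR bed [array([464.8,  -6.2]), array([57.5, 98.5]), np.float64(71.9)]
```

```bash
python3 -c "
import cv2,numpy as np
a=cv2.imread('pics/o_vL.png');b=cv2.imread('pics/o_vR.png');o=np.zeros((440,740,3),np.uint8);o[:400,:360]=a;o[:432,380:732]=b;cv2.imwrite('pics/o.png',o)"
```

```text
(no output)
```

View pics/o.png

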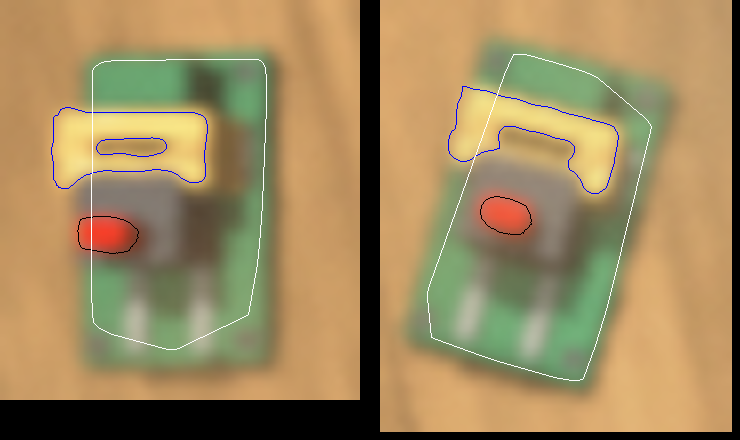

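Run:
```python
from slot import *
d=grab('top');s=grab('side')
# handle top
for n,c in(('top',d),('side',s)):
    P,u,v=cloud(c)
    k=(abs(P[:,0]-473)<30)&(abs(P[:,1]-122)<30)&(P[:,2]>60)
    Q=P[k];print(n,'handle',k.sum(),Q.mean(0).round(1),np.percentile(Q,[3,50,97],axis=0).round(1).tolist(),'uv',u[k].min(),u[k].max(),v[k].min(),v[k].max())
    for (x,y,nm) in((372,316,'vL'),(483,-6,'vR')):
        k=(abs(P[:,0]-x)<20)&(abs(P[:,1]-y)<25)&(abs(P[:,2]-52)<4)
        print(n,nm,'top z',k.sum(),np.median(P[k],axis=0).round(1))
# handle mask on top at z=90
b=(212,196,246,224);g,f=up(d,b);h=cv2.cvtColor(g,cv2.COLOR_RGB2HSV).astype(int);V=h[...,2]
m=((g[...,0]<75)&(g[...,0]-g[...,2].astype(int)<22)).astype(np.uint8)
q=max(cv2.findContours(m,cv2.RETR_EXTERNAL,cv2.CHAIN_APPROX_NONE)[0],key=cv2.contourArea)
for z in(90,):
    P=onplane(d,f(q.reshape(-1,2)),z)[:,:2].astype(np.float32);print('handle rect',z,cv2.minAreaRect(P),P.min(0),P.max(0))
m2=(cv2.absdiff(g,np.full_like(g,0)).max(2)<140).astype(np.uint8)
cv2.drawContours(g,[q],-1,(0,255,0),1)
cv2.imwrite('pics/hd.png',cv2.resize(g[:,:,::-1],None,fx=2.5,fy=2.5))
# slot vR dark
for nm,c0,yaw in(('vL',(372.4,316),0.0),('vR',(483.2,-5.9),-13.8)):
    # rectify plane z=52: sample grid
    xs=np.arange(-20,20.1,.25);ys=np.arange(-32,32.1,.25)
    X,Y=np.meshgrid(xs,ys,indexing='ij');a=np.radians(yaw)
    W=np.stack([c0[0]+X*np.cos(a)-Y*np.sin(a),c0[1]+X*np.sin(a)+Y*np.cos(a),np.full_like(X,52)],-1).reshape(-1,3)
    for n,c in(('top',d),('side',s)):
        E=np.array(c['extrinsics']);p=W@E[:3,:3].T+E[:3,3];q=p[:,:2]/p[:,2:];r2=(q**2).sum(1)
        q=q*(1+c['k1']*r2)[:,None]*K(c)+[c['cx'],c['cy']]
        o=cv2.remap(c['image'],q[:,0].reshape(X.shape).astype(np.float32),q[:,1].reshape(X.shape).astype(np.float32),cv2.INTER_CUBIC)
        o=o[::-1,::-1] # up=+x, left=+y
        o=cv2.resize(o,None,fx=2,fy=2)
        for t in range(-20,21,10): cv2.line(o,(0,int((20-t)*8)),(8,int((20-t)*8)),(255,0,0),1)
        for t in range(-30,31,10): cv2.line(o,(int((32-t)*8),0),(int((32-t)*8),8),(255,0,0),1)
        cv2.imwrite(f'pics/r_{nm}_{n}.png',o[:,:,::-1])
        gray=cv2.cvtColor(o,cv2.COLOR_RGB2GRAY).astype(int)
        if n=='top':
            print(nm,'col profile y=0 (x from +20)',gray[::8,int(28*8):int(36*8)].mean(1).astype(int).tolist())
            print(nm,'row profile x=0..2 (y from 32)',gray[int(18*8):int(20*8),::8].mean(0).astype(int).tolist())
a=[cv2.imread(f'pics/r_{nm}_{n}.png')[:, :] for nm in('vL','vR') for n in('top','side')]
a=[cv2.resize(x,(390,245)) for x in a]
cv2.imwrite('pics/r.png',np.vstack([np.hstack(a[:2]),np.hstack(a[2:])]))
```

```text
top handle 77 [472.7 122.1  84.4] [[466.8, 111.9, 62.7], [472.0, 121.7, 88.1], [480.0, 133.1, 93.7]] uv 218 230 204 211
top vL top z 159 [375.  316.   51.9]
top vR top z 175 [486.1 -11.5  52.4]
side handle 87 [472.3 117.2  76.9] [[467.1, 110.1, 62.1], [470.9, 115.0, 77.4], [481.4, 130.8, 90.4]] uv 256 264 192 204
side vL top z 38 [377.2 304.9  51.7]
side vR top z 88 [487.9 -19.7  53.6]
handle rect 90 ((471.1233825683594, 127.4808578491211), (6.565189361572266, 5.271692276000977), 81.51325988769531) [468.76678  124.280975] [474.07834 130.87163]
vL col profile y=0 (x from +20) [140, 140, 141, 139, 138, 143, 151, 163, 182, 198, 212, 221, 221, 220, 218, 208, 192, 175, 159, 149, 147, 155, 169, 184, 195, 200, 198, 189, 175, 160, 147, 134, 129, 125, 123, 124, 124, 124, 124, 123, 121]
vL row profile x=0..2 (y from 32) [151, 153, 154, 157, 164, 170, 179, 188, 195, 203, 208, 211, 213, 213, 212, 211, 208, 203, 198, 192, 181, 172, 163, 156, 153, 151, 152, 153, 154, 154, 152, 151, 150, 149, 148, 148, 147, 147, 147, 148, 150, 154, 158, 163, 173, 180, 188, 196, 200, 205, 206, 206, 205, 204, 198, 193, 185, 170, 156, 140, 123, 114, 104, 98, 97]
vR col profile y=0 (x from +20) [149, 148, 148, 147, 148, 150, 156, 165, 178, 191, 203, 211, 215, 216, 213, 206, 195, 181, 166, 154, 146, 147, 153, 161, 168, 171, 170, 166, 159, 152, 145, 140, 138, 137, 136, 136, 136, 136, 136, 137, 137]
vR row profile x=0..2 (y from 32) [166, 165, 165, 164, 166, 168, 173, 181, 186, 193, 199, 202, 205, 206, 206, 206, 204, 201, 197, 192, 184, 175, 166, 158, 155, 154, 154, 156, 157, 157, 157, 155, 154, 153, 153, 155, 158, 160, 161, 160, 159, 158, 157, 160, 167, 175, 187, 195, 202, 208, 210, 210, 209, 207, 204, 201, 195, 185, 175, 162, 151, 144, 140, 142, 144]
```

View pics/r.png

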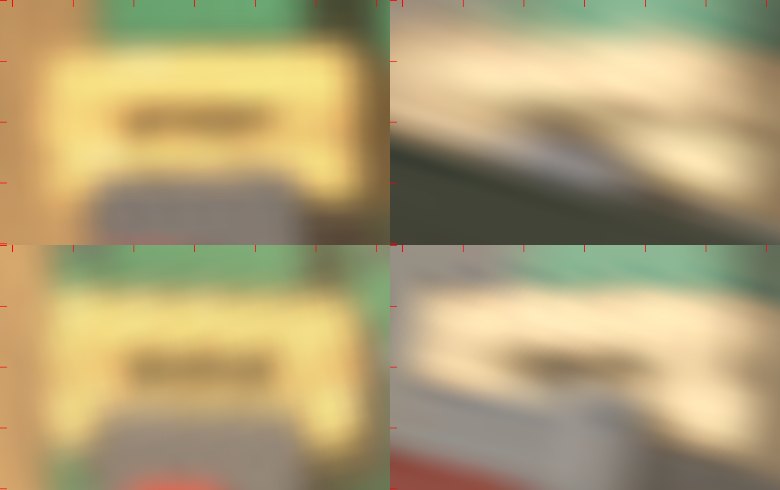

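View pics/hd.png

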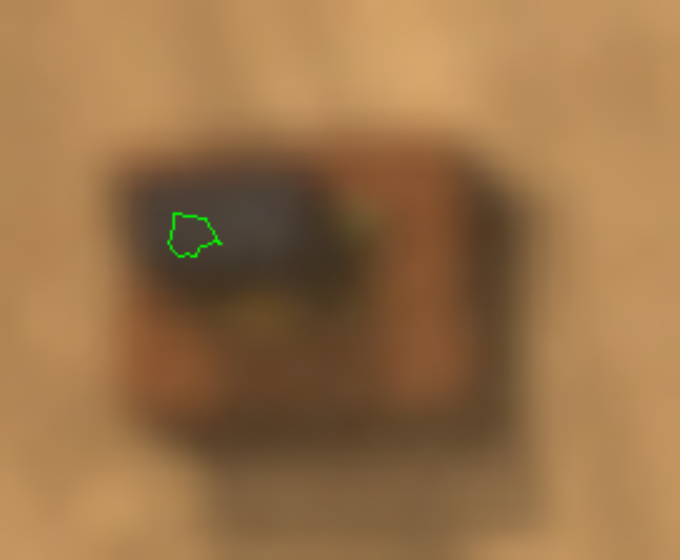

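```bash
cat > go.py <<'E'
import sys
from h import *
from scipy.spatial.transform import Rotation as Ro
def plan(x,y,z,yawdeg,ref=None):
    """world TCP target, tool pointing down, tool y axis at azimuth yawdeg+90"""
    s=ctrl.read_state();p=np.array(s['eef_pos']);R=Ro.from_euler('xyz',s['tool_rot'])
    T=Ro.from_euler('xyz',[np.pi,0,np.radians(yawdeg)+np.pi])
    print('shift',(R.inv().apply(np.array([x,y,z])-p)).round(1),'rot',np.degrees((R.inv()*T).as_rotvec()).round(1))
def st():
    s=ctrl.read_state();print('t',round(s['clock'],2),'p',np.round(s['eef_pos'],1),'rot',np.degrees(s['tool_rot']).round(1),'F',np.round(s['force'],1),'T',np.round(s['torque'],2),'w',round(s['width'],1),'q',np.round(s['qpos'],2))
if __name__=='__main__':
    st(); a=list(map(float,sys.argv[1:]))
    for i in range(0,len(a),4): plan(*a[i:i+4])
E
python3 - <<'E'
from h import *
d=ctrl.get_image('top');P,u,v=cloud(d)
k=(u>10)&(u<85)&(v>255)&(v<300)&(P[:,2]>60);print('bottle',P[k].min(0),P[k].max(0),np.median(P[k],0))
print('handle',onplane(d,[[222.6,207.0]],90))
# stand edges at z 45
k=(abs(P[:,0]-472)<45)&(abs(P[:,1]-121)<45)&(abs(P[:,2]-45)<5);print(np.percentile(P[k],[2,50,98],axis=0).round(1))
k=(abs(P[:,0]-472)<45)&(abs(P[:,1]-121)<45)&(abs(P[:,2]-90)<5);print(k.sum(),P[k].mean(0).round(1),np.percentile(P[k],[2,50,98],axis=0).round(1), cv2.minAreaRect(P[k][:,:2].astype(np.float32)))
E
python3 go.py 473 122.5 150 0
```

```text
bottle [269.94260776 524.88362101  60.7976637 ] [330.31046268 574.60459569 251.35691024] [299.42721168 542.81138218 155.34623241]
handle [[472.042454   124.24281031  90.        ]]
[[456.3 101.7  40.8]
 [468.6 116.9  45.2]
 [492.5 145.8  49.4]]
51 [473.9 124.   90. ] [[467.3 113.1  85.3]
 [474.2 123.9  89.5]
 [479.9 134.4  94.8]] ((473.56402587890625, 124.30397033691406), (12.565890312194824, 23.381855010986328), 1.313023328781128)
t 0.35 p [148.6 632.7 231.1] rot [-180.    -0.   166.8] F [0.6 0.7 0.3] T [ 0.04 -0.01  0.  ] w 84.9 q [-1.41  0.63  0.04  1.52 -0.03  1.   -0.02]
shift [-432.5 -422.4   81.2] rot [ -0.   -0.  -13.2]
```

```bash
python3 -m jog '-18 -55 0 0 0 0 1; -36 -110 0 0 0 0 1; -54 -165 0 0 0 -3 1; -80 -220 0 0 0 -6 1; -134 -250 0 0 0 -9 1; -190 -278 10 0 0 -11 1; -245 -306 20 0 0 -13.2 1; -300 -334 40 0 0 -13.2 1'; python3 go.py 473.5 124.2 150 0
```

```text
clock: 1.35
eef_pos: [364.0, 240.3, 192.8]
tool_rot: [3.14, 0.002, -3.142]
force: [0.7, 0.7, -0.4]
width: 85.6
t 1.35 p [364.  240.3 192.8] rot [ 1.799e+02  1.000e-01 -1.800e+02] F [ 0.7  0.7 -0.4] T [ 0.05 -0.1  -0.03] w 85.6 q [-0.67  0.39  0.03  2.13 -0.02  0.62  0.95]
shift [-109.3 -116.1   42.8] rot [0.1 0.1 0. ]
```

```bash
python3 -m jog '-36 -39 20 0 0 0 1; -73 -78 30 0 0 0 1; -109 -116 43 0 0 0 1; -109.3 -116 60 0 0 0 1; -109.3 -116 60 0 0 0 1'
python3 - <<'E'
from h import *
s=grab('side','s1.png');t=grab('top','t1.png')
a=cv2.resize(s['image'][150:250,220:320],(400,400),interpolation=2);b=cv2.resize(t['image'][160:260,190:290],(400,400),interpolation=2)
cv2.imwrite('pics/c1.png',np.hstack([a,b])[:,:,::-1])
E
python3 go.py 473.5 124.2 56 0
```

```text
clock: 1.98
eef_pos: [470.5, 124.3, 131.4]
tool_rot: [-3.141, -0.002, 3.14]
force: [0.2, -0.4, -0.5]
width: 85.5
t 2.08 p [470.9 125.6 132.6] rot [ 180.   -0. -180.] F [ 0.1  0.1 -0.1] T [ 0.02 -0.   -0.01] w 85.3 q [-0.33  0.55  0.02  2.06 -0.02  0.53  1.27]
shift [-2.6 -1.5 76.6] rot [ 0. -0.  0.]
```

View pics/c1.png

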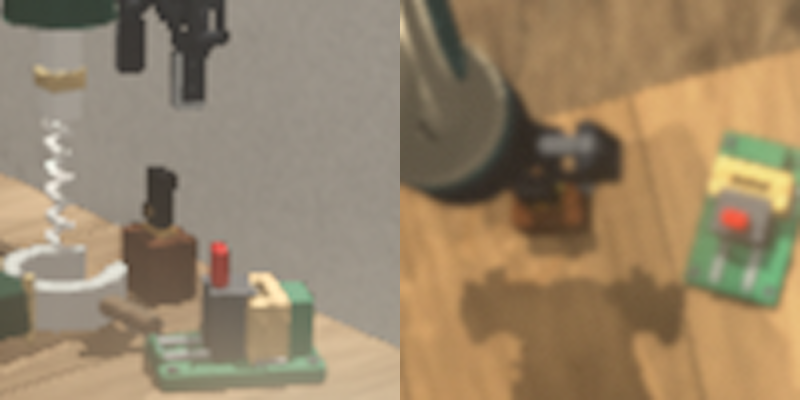

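```bash
python3 -m jog '-2.5 -1 20 0 0 0 1; -2.5 -1 50 0 0 0 1; -2.5 -1 76 0 0 0 1; -2.5 -1 76 0 0 0 1'
python3 - <<'E'
from h import *
s=grab('side','s2.png');t=grab('top','t2.png')
a=cv2.resize(s['image'][150:250,220:320],(400,400),interpolation=2);b=cv2.resize(t['image'][160:260,190:290],(400,400),interpolation=2)
cv2.imwrite('pics/c2.png',np.hstack([a,b])[:,:,::-1])
E
python3 go.py 473.5 124.2 56 0
```

```text
clock: 2.58
eef_pos: [472.5, 124.8, 55.8]
tool_rot: [-3.141, -0.002, -3.14]
force: [-0.3, -1.0, 0.8]
width: 85.1
t 2.67 p [474.  124.8  57.3] rot [ 1.8e+02  1.0e-01 -1.8e+02] F [ 0.5  0.1 -0. ] T [ 0.    0.01 -0.03] w 85.6 q [-0.32  0.69  0.01  2.1  -0.02  0.35  1.28]
shift [ 0.5 -0.6  1.3] rot [0.  0.1 0. ]
```

View pics/c2.png

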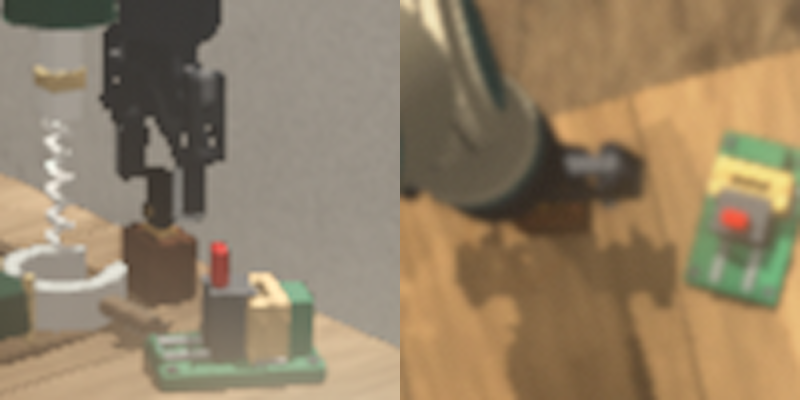

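```bash
python3 -m jog '0 0 0 0 0 0 -1; 0 0 0 0 0 0 -1; 0 0 0 0 0 0 -1; 0 0 0 0 0 0 -1; 0 0 0 0 0 0 -1; 0 0 0 0 0 0 -1'; python3 go.py
```

```text
clock: 3.42
eef_pos: [473.9, 124.0, 56.8]
tool_rot: [3.141, 0.001, 3.141]
force: [-0.1, -0.4, 5.9]
width: 23.2
t 3.42 p [473.9 124.   56.8] rot [180.   0. 180.] F [-0.1 -0.4  5.9] T [-0.07  0.19  0.02] w 23.2 q [-0.32  0.69  0.01  2.1  -0.02  0.35  1.28]
```

```bash
python3 -m jog '0 0 -30 0 0 0 -1; 0 0 -65 0 0 0 -1; 0 0 -90 0 0 0 -1; 0 -45 -90 0 0 5 -1; -3 -90 -90 0 0 10 -1; -10 -130 -90 0 0 13.8 -1; -10 -130 -80 0 0 13.8 -1; -10 -130 -80 0 0 13.8 -1'; python3 go.py 483.2 -6.5 120 -13.8
python3 - <<'E'
from h import *
s=grab('side','s3.png');t=grab('top','t3.png')
a=cv2.resize(s['image'][150:250,220:320],(400,400),interpolation=2);b=cv2.resize(t['image'][160:260,220:320],(400,400),interpolation=2)
cv2.imwrite('pics/c3.png',np.hstack([a,b])[:,:,::-1])
E
```

```text
clock: 4.42
eef_pos: [482.7, -5.4, 135.6]
tool_rot: [3.142, -0.002, 2.901]
force: [-0.5, 1.2, -1.1]
width: 23.0
t 4.42 p [482.7  -5.4 135.6] rot [ 1.800e+02 -1.000e-01  1.662e+02] F [-0.5  1.2 -1.1] T [-0.02  0.01 -0.04] w 23.0 q [-0.09  0.54  0.06  2.07 -0.07  0.53  1.35]
shift [-0.8 -0.9 15.6] rot [ 0.  -0.1  0. ]
```

View pics/c3.png

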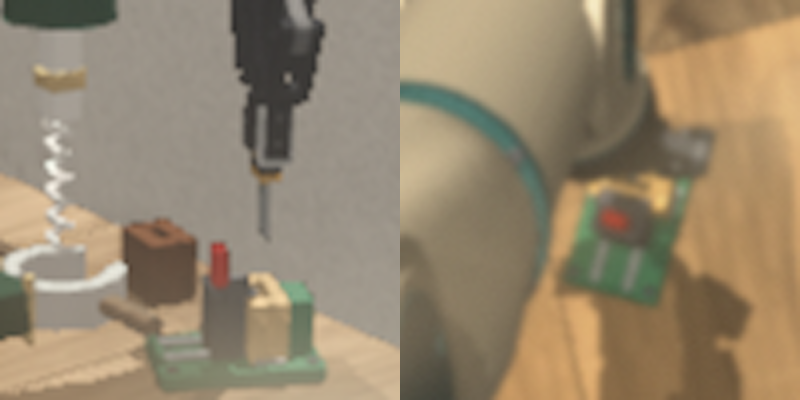

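Run:
```python
from h import *
s=grab('side');a=cv2.resize(s['image'][188:250,262:322],None,fx=12,fy=12,interpolation=cv2.INTER_CUBIC)
cv2.imwrite('pics/c4.png',a[:580,:,::-1])
```

```text
(no output)
```

View pics/c4.png

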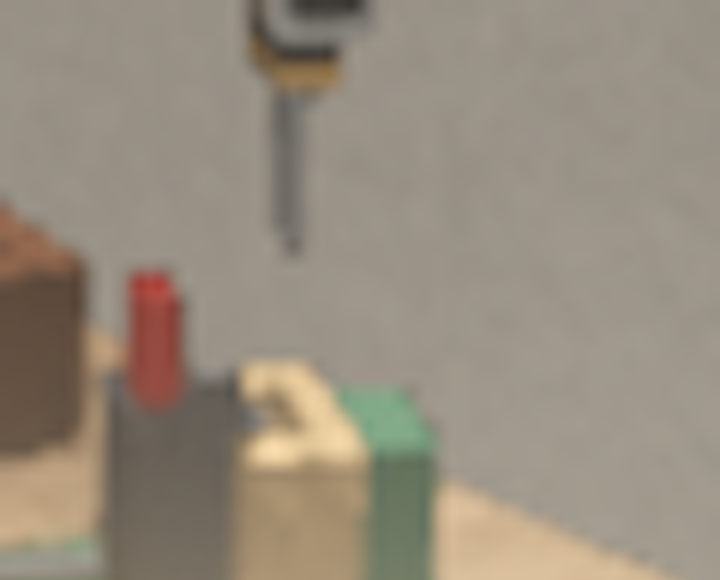

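Run:
```python
from h import *
s=grab('side')
f=lambda p:(np.array(p,float)+.5)/12-.5+np.array([262,188])
a=np.radians(-13.8);ex=np.array([np.cos(a),np.sin(a)]);ey=np.array([-np.sin(a),np.cos(a)])
rel=lambda P:np.c_[(P[:,:2]-[483.2,-6.5])@ex,(P[:,:2]-[483.2,-6.5])@ey].round(1)
print('tip ctr/edges',rel(onplane(s,f([[287,248],[280,242],[294,255]]),86)))
print('top corners near-left, near-right, far-right, far-left',rel(onplane(s,f([[242,465],[366,465],[315,364],[240,364]]),52)))
print('slot near end, far end',rel(onplane(s,f([[300,425],[262,390]]),52)))
print('tab top',rel(onplane(s,f([[155,280]]),82)))
print('blade root',rel(onplane(s,f([[290,90]]),124)))
```

```text
tip ctr/edges [[1.  5.9]
 [0.4 9.5]
 [1.4 1.7]]
top corners near-left, near-right, far-right, far-left [[-14.9 -25.2]
 [  9.7 -29.1]
 [ 13.4  25.5]
 [ -2.3  27.9]]
slot near end, far end [[ 1.8 -6.7]
 [-1.3 13. ]]
tab top [[-27.4   2.3]]
blade root [[-2.8 -5.3]]
```

```bash
python3 -m jog '0.3 -0.7 20 0 0 0 -1; 0.3 -0.7 30 0 0 0 -1;0.3 -0.7 34 0 0 0 -1; 0.3 -0.7 36 0 0 0 -1; 0.3 -0.7 38 0 0 0 -1; 0.3 -0.7 38 0 0 0 -1'; python3 go.py 482.9 -6.5 120 -13.8;python3 - <<'E'
from h import *
s=grab('side');a=cv2.resize(s['image'][188:250,262:322],None,fx=12,fy=12,interpolation=cv2.INTER_CUBIC)
cv2.imwrite('pics/c5.png',a[:580,:,::-1])
E
```

```text
clock: 5.38
eef_pos: [483.2, -6.6, 98.4]
tool_rot: [3.142, 0.0, 2.9]
force: [-0.3, -0.7, -0.3]
width: 22.7
t 5.38 p [483.2  -6.6  98.4] rot [180.    0.  166.2] F [-0.3 -0.7 -0.3] T [ 0.03 -0.    0.  ] w 22.7 q [-0.08  0.61  0.05  2.09 -0.07  0.44  1.36]
shift [  0.3   0.1 -21.6] rot [ 0.  0. -0.]
```

View pics/c5.png

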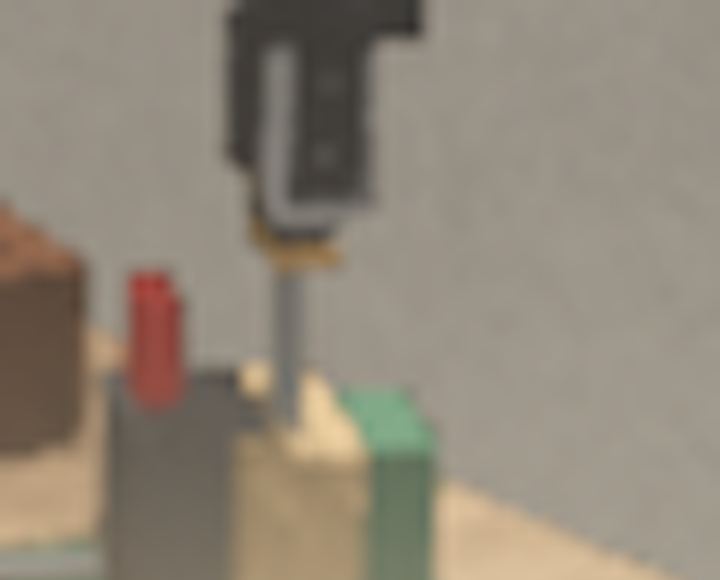

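```bash
python3 -m jog '0 0 3 0 0 0 -1; 0 0 6 0 0 0 -1; 0 0 8 0 0 0 -1; 0 0 10 0 0 0 -1; 0 0 10 0 0 0 -1'; python3 go.py
```

```text
clock: 6.05
eef_pos: [483.0, -6.6, 88.1]
tool_rot: [-3.142, -0.0, 2.9]
force: [0.1, -0.8, -0.6]
width: 23.2
t 6.05 p [483.   -6.6  88.1] rot [-180.    -0.   166.2] F [ 0.1 -0.8 -0.6] T [0.02 0.03 0.04] w 23.2 q [-0.08  0.63  0.05  2.1  -0.07  0.41  1.36]
```

```bash
python3 -m jog '0 0 3 0 0 0 -1; 0 0 6 0 0 0 -1; 0 0 8 0 0 0 -1; 0 0 8 0 0 0 -1'; python3 go.py
```

```text
clock: 6.55
eef_pos: [483.0, -6.6, 80.1]
tool_rot: [-3.142, -0.0, 2.9]
force: [-0.3, -0.5, -1.2]
width: 23.2
t 6.55 p [483.   -6.6  80.1] rot [-180.    -0.   166.2] F [-0.3 -0.5 -1.2] T [ 0.02  0.   -0.05] w 23.2 q [-0.08  0.65  0.05  2.1  -0.08  0.39  1.36]
```

```bash
python3 -m jog '0 0 4 0 0 0 -1; 0 0 7 0 0 0 -1; 0 0 9 0 0 0 -1; 0 0 9.5 0 0 0 -1;0 0 9.5 0 0 0 -1'; python3 go.py;python3 - <<'E'
from h import *
s=grab('side');a=cv2.resize(s['image'][188:250,262:322],None,fx=12,fy=12,interpolation=cv2.INTER_CUBIC)
cv2.imwrite('pics/c6.png',a[:580,:,::-1])
E
```

```text
clock: 7.18
eef_pos: [483.1, -6.6, 70.8]
tool_rot: [-3.142, -0.0, 2.9]
force: [0.3, 0.3, -0.8]
width: 23.2
t 7.17 p [483.1  -6.6  70.8] rot [-180.    -0.   166.2] F [ 0.3  0.3 -0.8] T [ 0.01  0.01 -0.04] w 23.2 q [-0.08  0.66  0.05  2.11 -0.08  0.37  1.36]
```

View pics/c6.png

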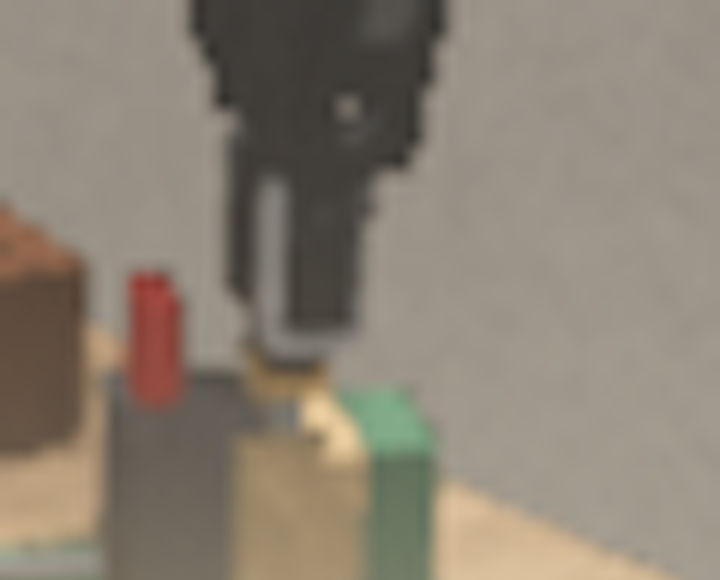

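```bash
python3 -m jog '0 0 0.5 0 0 0 -1; 0 0 1 0 0 0 -1; 0 0 1.5 0 0 0 -1; 0 0 1.5 0 0 0 -1'; python3 go.py
```

```text
clock: 7.72
eef_pos: [483.2, -6.6, 69.5]
tool_rot: [3.141, 0.0, 2.9]
force: [-0.8, 0.5, 3.0]
width: 23.5
t 7.72 p [483.2  -6.6  69.5] rot [180.    0.  166.2] F [-0.8  0.5  3. ] T [0.03 0.1  0.03] w 23.5 q [-0.07  0.67  0.04  2.11 -0.08  0.37  1.36]
```

```bash
python3 -m jog '0 0 0 0 0 0 0; 0 0 0 0 0 0 0.5; 0 0 0 0 0 0 1; 0 0 -20 0 0 0 1; 0 0 -50 0 0 0 1; 0 0 -90 0 0 0 1; 0 0 -110 0 0 0 1'; python3 go.py 372.4 315.5 160 0;python3 - <<'E'
from h import *
s=grab('side','s7.png');a=cv2.resize(s['image'][188:250,262:322],None,fx=12,fy=12,interpolation=cv2.INTER_CUBIC)
cv2.imwrite('pics/c7.png',a[:580,:,::-1])
E
```

```text
clock: 8.6
eef_pos: [483.9, -6.7, 181.2]
tool_rot: [3.141, 0.002, 2.9]
force: [0.2, 0.6, 0.5]
width: 85.4
t 8.6 p [483.9  -6.7 181.2] rot [1.800e+02 1.000e-01 1.662e+02] F [0.2 0.6 0.5] T [ 0.   -0.06  0.06] w 85.4 q [-0.1   0.47  0.08  2.03 -0.06  0.65  1.35]
shift [185.3 286.2  20.9] rot [  0.    0.1 -13.8]
```

View pics/c7.png

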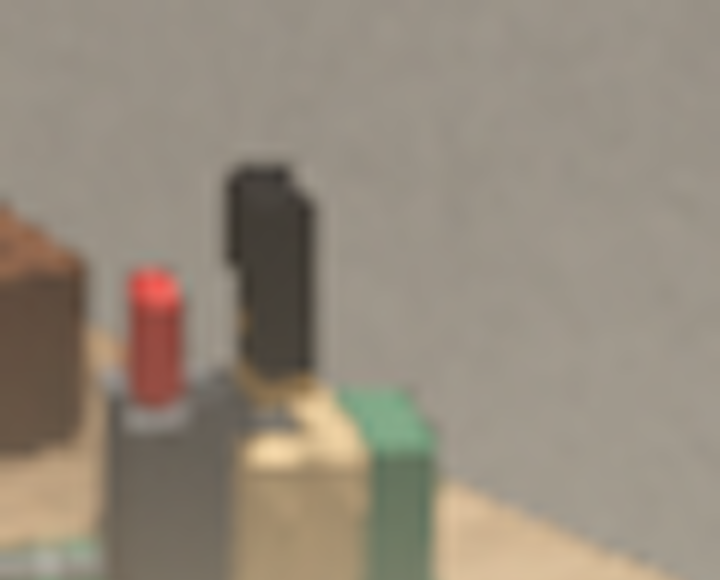

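```bash
python3 go.py 368 314.5 120 0 368 314.5 64 0
```

```text
t 8.65 p [485.   -6.7 182.8] rot [179.9   0.3 166.2] F [-0.2  0.3  1.5] T [-0.04 -0.05 -0.05] w 85.3 q [-0.1   0.47  0.08  2.03 -0.06  0.65  1.35]
shift [190.7 283.8  62.2] rot [  0.1   0.3 -13.8]
shift [191.  283.7 118.2] rot [  0.1   0.3 -13.8]
```

```bash
python3 -m jog '30 45 0 0 0 0 -1; 62 93 0 0 0 -3 -1; 94 141 0 0 0 -6 -1; 126 189 0 0 0 -9 -1; 158 236 0 0 0 -12 -1; 190 284 10 0 0 -13.8 -1; 190 284 50 0 0 -13.8 -1; 190 284 60 0 0 -13.8 -1'; python3 go.py 368 314.5 64 0;python3 - <<'E'
from h import *
s=grab('side');t=grab('top')
a=cv2.resize(s['image'][140:220,150:230],(400,400),interpolation=2);b=cv2.resize(t['image'][220:300,115:195],(400,400),interpolation=2)
cv2.imwrite('pics/c8.png',np.hstack([a,b])[:,:,::-1])
E
```

```text
clock: 9.65
eef_pos: [364.7, 313.6, 117.2]
tool_rot: [-3.138, -0.004, -3.141]
force: [0.2, -1.1, 0.2]
width: -0.4
t 9.65 p [364.7 313.6 117.2] rot [-179.8   -0.2 -179.9] F [ 0.2 -1.1  0.2] T [-0.08 -0.01 -0.02] w -0.4 q [-0.78  0.58  0.02  2.08 -0.02  0.49  0.83]
shift [-3.5  1.1 53.1] rot [-0.2 -0.2  0.1]
```

View pics/c8.png

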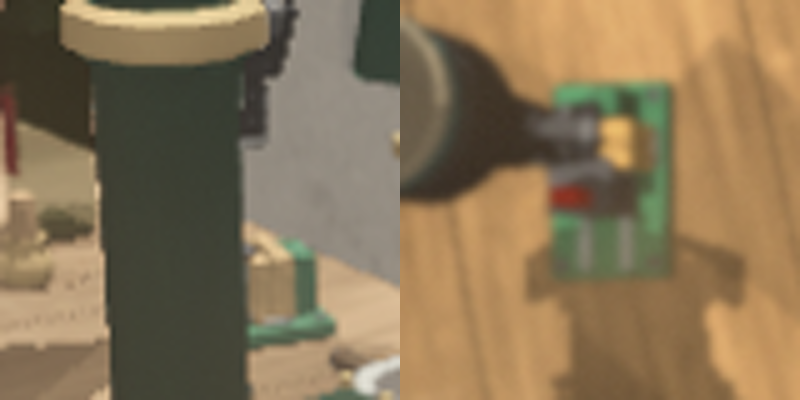

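```bash
python3 -m jog '-5 1 10 0 0 0 -1; -5 1 35 0 0 0 -1; -5 1 51 0 0 0 -1; -5 1 51 0 0 0 -1; 0 1 51 0 0 0 -1; 3 1 51 0 0 0 -1; 6 1 51 0 0 0 -1; 9 1 51 0 0 0 -1'; python3 go.py
python3 - <<'E'
from h import *
t=grab('top')
cv2.imwrite('pics/c9.png',cv2.resize(t['image'][220:300,115:195],(560,560),interpolation=2)[:,:,::-1])
E
```

```text
clock: 10.75
eef_pos: [358.2, 315.8, 68.8]
tool_rot: [3.141, 0.002, 3.141]
force: [3.9, -1.6, 0.8]
width: -0.1
t 10.75 p [358.2 315.8  68.8] rot [1.799e+02 1.000e-01 1.800e+02] F [ 3.9 -1.6  0.8] T [-0.21 -0.58  0.01] w -0.1 q [-0.79  0.66  0.02  2.13 -0.03  0.35  0.82]
```

View pics/c9.png

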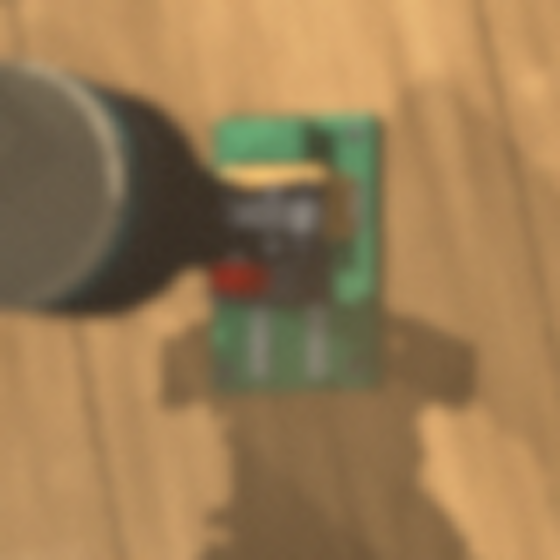

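```bash
python3 -m jog '3 0 0 0 0 0 -1; 6 0 0 0 0 0 -1; 9 0 0 0 0 0 -1; 12 0 0 0 0 0 -1; 15 0 0 0 0 0 -1; 18 0 0 0 0 0 -1; 21 0 0 0 0 0 -1; 21 0 0 0 0 0 -1'; python3 go.py
python3 - <<'E'
from h import *
t=grab('top')
cv2.imwrite('pics/c10.png',cv2.resize(t['image'][220:300,115:195],(560,560),interpolation=2)[:,:,::-1])
E
```

```text
clock: 11.8
eef_pos: [335.7, 315.4, 68.2]
tool_rot: [-3.141, -0.001, 3.142]
force: [-0.3, 0.0, 1.1]
width: 0.2
t 11.8 p [335.7 315.4  68.2] rot [-1.8e+02 -1.0e-01  1.8e+02] F [-0.3  0.   1.1] T [-0.14 -0.21 -0.  ] w 0.2 q [-0.83  0.65  0.02  2.17 -0.04  0.32  0.79]
```

View pics/c10.png

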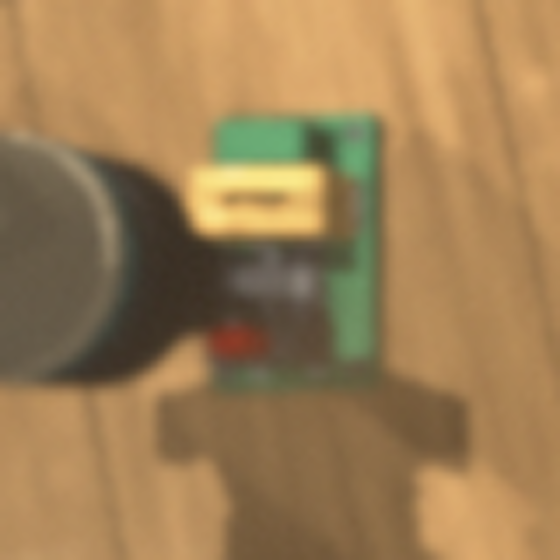

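```bash
python3 -m jog '-4 0 0 0 0 0 -1; -4 0 -40 0 0 0 -1; -4 0 -90 0 0 0 1; -4 -40 -110 0 0 0 1; 0 -90 -110 0 0 0 1; 0 -90 -110 0 0 0 1'
python3 - <<'E'
from slot import *
t=grab('top')
cv2.imwrite('pics/c11.png',cv2.resize(t['image'][220:300,115:195],(560,560),interpolation=2)[:,:,::-1])
g,f=up(t,(135,230,180,280)); h=cv2.cvtColor(g,cv2.COLOR_RGB2HSV).astype(int);H,S,V=h[...,0],h[...,1],h[...,2]
for vt in(195,205):
    oak=((H>15)&(H<31)&(V>vt)&(S>80)).astype(np.uint8);oak=cv2.morphologyEx(oak,cv2.MORPH_OPEN,np.ones((7,7)))
    q=max(cv2.findContours(oak,cv2.RETR_EXTERNAL,cv2.CHAIN_APPROX_NONE)[0],key=cv2.contourArea)
    P=onplane(t,f(q.reshape(-1,2)),52)[:,:2].astype(np.float32);print(vt,cv2.minAreaRect(P))
P,u,v=cloud(t);k=(abs(P[:,0]-373)<22)&(abs(P[:,1]-316)<33)&(abs(P[:,2]-52)<4);print('depth top',P[k].mean(0))
k&=P[:,0]<383
print(np.percentile(P[k],[2,98],axis=0),P[k].mean(0))
E
python3 go.py 372.4 315.5 100 0
```

```text
clock: 12.6
eef_pos: [335.3, 221.8, 178.5]
tool_rot: [-3.139, -0.002, 3.136]
force: [-0.5, 0.7, 0.1]
width: 72.0
195 ((394.11810302734375, 281.30145263671875), (51.71082305908203, 81.82231140136719), 0.2618159353733063)
205 ((411.8990173339844, 291.39703369140625), (16.05756187438965, 54.44163513183594), 0.2611232399940491)
depth top [nan nan nan]
t 12.65 p [336.2 224.3 178.5] rot [-180.    -0.   179.8] F [ 0.1 -0.7 -0.4] T [0.02 0.01 0.01] w 78.9 q [-0.68  0.38  0.03  2.22 -0.02  0.54  0.93]
shift [-36.   91.3  78.5] rot [-0.  -0.  -0.2]<stdin>:9: RuntimeWarning: Mean of empty slice.
  ret = um.true_divide(
Traceback (most recent call last):
IndexError: index -1 is out of bounds for axis 0 with size 0
```

View pics/c11.png

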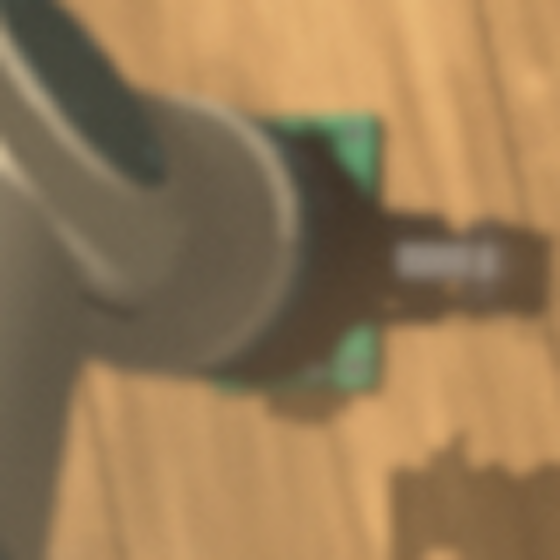

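```bash
python3 - <<'E'
from h import *
t=grab('top')
f=lambda p:(np.array(p,float)+.5)/7-.5+np.array([115,220])
print(onplane(t,f([[259,200],[255,198],[190,165],[328,165],[328,235],[190,235]]),52).round(1))
E
python3 go.py 372.8 315.5 100 0
```

```text
[[372.  313.8  52. ]
 [372.7 315.4  52. ]
 [384.6 340.8  52. ]
 [385.  288.3  52. ]
 [359.5 287.1  52. ]
 [358.9 339.4  52. ]]
t 12.7 p [336.6 225.8 178.4] rot [180.    0.  179.9] F [-0.2  0.5 -1.2] T [0.02 0.06 0.  ] w 85.0 q [-0.68  0.38  0.03  2.22 -0.02  0.54  0.93]
shift [-36.   89.7  78.5] rot [ 0.   0.  -0.1]
```

```bash
python3 -m jog '-18 45 0 0 0 0 1; -36 89.5 30 0 0 0 1; -36 89.5 70 0 0 0 1; -36 89.5 110 0 0 0 1; -36 89.5 135 0 0 0 1; -36 89.5 154 0 0 0 1; -36 89.5 156 0 0 0 1; -36 89.5 156 0 0 0 1'; python3 go.py 372.5 315.2 20 0
python3 - <<'E'
from h import *
t=grab('top');s=grab('side')
a=cv2.resize(s['image'][140:220,150:230],(400,400),interpolation=2);b=cv2.resize(t['image'][220:300,115:195],(400,400),interpolation=2)
cv2.imwrite('pics/c12.png',np.hstack([a,b])[:,:,::-1])
E
```

```text
clock: 13.7
eef_pos: [372.4, 316.0, 22.3]
tool_rot: [3.141, -0.0, -3.141]
force: [0.9, 1.0, -0.2]
width: 85.3
t 13.7 p [372.4 316.   22.3] rot [ 180.   -0. -180.] F [ 0.9  1.  -0.2] T [-0.02  0.06 -0.03] w 85.3 q [-0.77  0.76  0.01  2.11 -0.03  0.27  0.84]
shift [-0.1 -0.8  2.3] rot [ 0. -0.  0.]
```

View pics/c12.png

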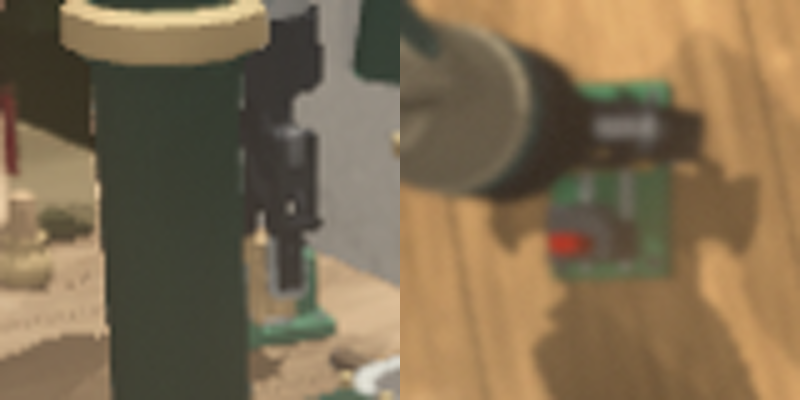

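```bash
python3 -m jog '0 -0.5 1 0 0 0 -1; 0 -0.5 1 0 0 0 -1; 0 -0.5 1 0 0 0 -1; 0 -0.5 1 0 0 0 -1; 0 -0.5 1 0 0 0 -1; 0 -0.5 1 0 0 0 -1'; python3 go.py
```

```text
clock: 14.55
eef_pos: [373.0, 315.5, 22.1]
tool_rot: [3.14, 0.001, 3.142]
force: [-0.5, 0.3, 5.8]
width: 49.3
t 14.55 p [373.  315.5  22.1] rot [1.799e+02 1.000e-01 1.800e+02] F [-0.5  0.3  5.8] T [0.11 0.14 0.04] w 49.3 q [-0.77  0.76  0.01  2.11 -0.03  0.26  0.84]
```

```bash
python3 -m jog '0 0 -10 0 0 0 -1; 0 0 -25 0 0 0 -1; 0 0 -50 0 0 0 -1; 0 0 -90 0 0 0 -1; 0 0 -130 0 0 0 -1; 0 0 -150 0 0 0 -1;0 0 -150 0 0 0 -1'; python3 go.py 487 -188 160 -7
python3 - <<'E'
from h import *
t=grab('top');s=grab('side','s13.png')
a=cv2.resize(s['image'][100:220,150:270],(400,400),interpolation=2);b=cv2.resize(t['image'][220:300,115:195],(400,400),interpolation=2)
cv2.imwrite('pics/c13.png',np.hstack([a,b])[:,:,::-1])
im=t['image'];m=((im.min(2)>165)&(im.max(2).astype(int)-im.min(2)<45)).astype(np.uint8);m[:, :320]=0;m[:,385:]=0;m[:165]=0;m[245:]=0
c=max(cv2.findContours(m,0,1)[0],key=cv2.contourArea);P=onplane(t,c.reshape(-1,2),10)[:,:2].astype(np.float32);print('pad',cv2.minAreaRect(P))
cv2.imwrite('pics/pad.png',cv2.resize(im[160:250,315:395],None,fx=6,fy=6)[:,:,::-1])
E
```

```text
clock: 15.42
eef_pos: [373.2, 315.0, 173.4]
tool_rot: [3.139, 0.003, 3.141]
force: [-0.1, -0.7, -0.9]
width: 49.0
t 15.43 p [373.2 315.  173.4] rot [179.8   0.2 180. ] F [-0.1 -0.7 -0.9] T [ 0.03 -0.02 -0.05] w 49.0 q [-0.78  0.48  0.03  2.03 -0.03  0.63  0.84]
shift [-114.1 -502.9   12.4] rot [0.2 0.2 7. ]
pad ((486.6444396972656, -187.4553985595703), (138.65420532226562, 107.0696029663086), 7.449141025543213)
```

View pics/c13.png

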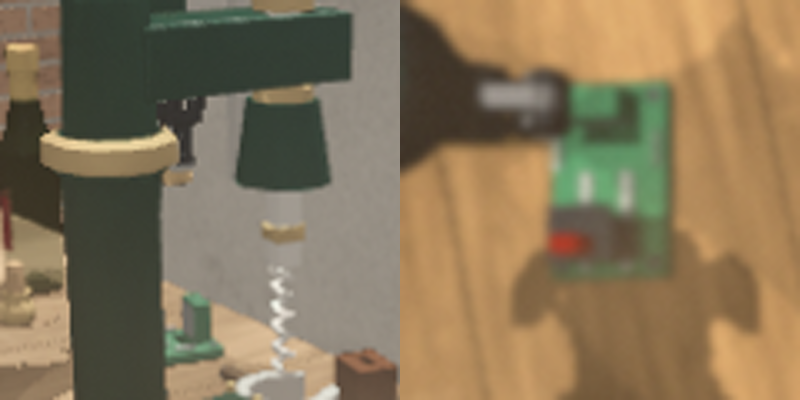

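View pics/pad.png

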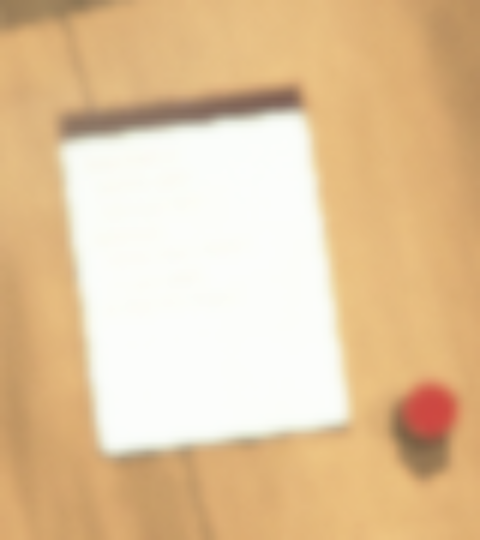

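```bash
python3 - <<'E'
from h import *
t=grab('top');s=grab('side')
for n,c in(('top',t),('side',s)):
    P,u,v=cloud(c)
    for lo,hi in((40,100),(100,200),(200,300),(300,450),(450,700)):
        k=(P[:,2]>lo)&(P[:,2]<hi)&(P[:,0]>60)&(P[:,0]<480)&(P[:,1]<-100)&(P[:,1]>-450)
        if k.sum()>10: print(n,lo,hi,k.sum(),P[k].min(0).round(),P[k].max(0).round(),np.percentile(P[k],[3,97],axis=0).round().tolist())
E
python3 go.py 491.6 -187 160 7
```

```text
top 40 100 700 [ 106. -450.   40.] [ 479. -244.  100.] [[112.0, -448.0, 41.0], [435.0, -249.0, 84.0]]
top 100 200 259 [ 132. -420.  100.] [ 480. -224.  200.] [[169.0, -413.0, 106.0], [480.0, -229.0, 199.0]]
top 200 300 57 [ 192. -288.  200.] [ 266. -245.  299.] [[194.0, -287.0, 200.0], [263.0, -254.0, 235.0]]
top 300 450 2166 [ 131. -327.  300.] [ 270. -229.  449.] [[144.0, -311.0, 332.0], [260.0, -237.0, 429.0]]
top 450 700 1164 [ 127. -289.  452.] [ 255. -233.  624.] [[132.0, -282.0, 467.0], [250.0, -234.0, 622.0]]
side 40 100 3038 [ 102. -450.   40.] [ 480. -250.  100.] [[110.0, -445.0, 42.0], [472.0, -279.0, 97.0]]
side 100 200 3132 [ 131. -426.  100.] [ 480. -225.  200.] [[137.0, -418.0, 103.0], [478.0, -263.0, 199.0]]
side 200 300 2755 [ 138. -322.  200.] [ 266. -243.  300.] [[140.0, -319.0, 201.0], [248.0, -274.0, 297.0]]
side 300 450 6933 [ 130. -329.  300.] [ 270. -237.  450.] [[140.0, -323.0, 306.0], [256.0, -245.0, 440.0]]
side 450 700 957 [ 148. -290.  450.] [ 254. -238.  514.] [[153.0, -288.0, 452.0], [249.0, -241.0, 511.0]]
t 15.62 p [371.8 313.8 170.4] rot [-1.799e+02 -1.000e-01  1.800e+02] F [-0.4 -0.2 -1. ] T [-0.   -0.04 -0.01] w 48.9 q [-0.78  0.49  0.03  2.03 -0.03  0.63  0.84]
shift [-120.1 -500.7   11. ] rot [-0.1 -0.1 -7. ]
```

```bash
python3 -m jog '-13 -55 0 0 0 0 -1; -27 -112 0 0 0 0 -1; -41 -170 0 0 0 -2 -1; -54 -227 0 0 0 -4 -1; -68 -284 0 0 0 -7 -1; -81 -340 0 0 0 -7 -1; -95 -397 0 0 0 -7 -1; -108 -450 0 0 0 -7 -1'; python3 go.py 491.6 -187 21.5 7
```

```text
clock: 16.62
eef_pos: [479.9, -137.5, 170.2]
tool_rot: [3.141, -0.002, -3.021]
force: [1.1, 1.7, -1.7]
width: 49.3
t 16.62 p [ 479.9 -137.5  170.2] rot [ 1.799e+02 -1.000e-01 -1.731e+02] F [ 1.1  1.7 -1.7] T [-0.02 -0.08 -0.04] w 49.3 q [ 0.25  0.5  -0.04  1.99  0.03  0.65  1.88]
shift [ -6.  -50.7 148.6] rot [ 0.1 -0.1 -0.1]
```

```bash
python3 -m jog '-3 -30 0 0 0 0 -1; -6 -50.5 30 0 0 0 -1; -6 -50.5 70 0 0 0 -1; -6 -50.5 110 0 0 0 -1; -6 -50.5 130 0 0 0 -1; -6 -50.5 138 0 0 0 -1; -6 -50.5 138 0 0 0 -1'; python3 go.py 491.6 -187 20.5 7
python3 - <<'E'
from h import *
t=grab('top');s=grab('side')
a=cv2.resize(s['image'][200:300,270:390],(480,400),interpolation=2);b=cv2.resize(t['image'][160:250,315:395],(320,360),interpolation=2);b=np.vstack([b,np.zeros((40,320,3),np.uint8)])
cv2.imwrite('pics/c14.png',np.hstack([a,b])[:,:,::-1])
E
```

```text
clock: 17.5
eef_pos: [491.9, -184.7, 32.6]
tool_rot: [3.141, -0.001, -3.02]
force: [-0.2, 0.2, -0.9]
width: 49.2
t 17.5 p [ 491.9 -184.7   32.6] rot [ 1.80e+02 -1.00e-01 -1.73e+02] F [-0.2  0.2 -0.9] T [-0.02 -0.03  0.02] w 49.2 q [ 0.32  0.77 -0.03  2.01  0.05  0.37  1.95]
shift [ 0.6 -2.2 12.1] rot [ 0.  -0.1 -0. ]
```

View pics/c14.png

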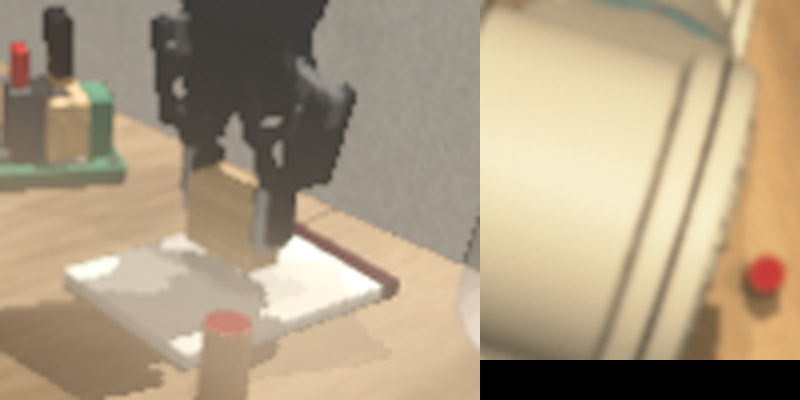

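```bash
python3 -m jog '0 -2 4 0 0 0 -1; 0 -2 8 0 0 0 -1; 0 -2 10 0 0 0 -1; 0 -2 11 0 0 0 -1; 0 -2 11.5 0 0 0 -1;0 -2 11.5 0 0 0 -1'; python3 go.py
```

```text
clock: 18.35
eef_pos: [492.6, -186.9, 21.8]
tool_rot: [3.142, -0.0, -3.02]
force: [-0.1, -0.6, -0.8]
width: 49.4
t 18.35 p [ 492.6 -186.9   21.8] rot [ 180.   -0. -173.] F [-0.1 -0.6 -0.8] T [ 0.03 -0.   -0.02] w 49.4 q [ 0.33  0.79 -0.03  2.01  0.05  0.35  1.95]
```

```bash
python3 -m jog '0 0 0.7 0 0 0 -1; 0 0 1.3 0 0 0 -1; 0 0 2 0 0 0 -1; 0 0 2 0 0 0 -1'; python3 go.py
```

```text
clock: 18.85
eef_pos: [492.7, -186.9, 20.0]
tool_rot: [-3.142, 0.0, -3.02]
force: [-0.4, 1.2, 3.8]
width: 49.0
t 18.85 p [ 492.7 -186.9   20. ] rot [-180.    0. -173.] F [-0.4  1.2  3.8] T [ 0.09  0.14 -0.  ] w 49.0 q [ 0.33  0.79 -0.03  2.01  0.05  0.35  1.95]
```

```bash
python3 -m jog '0 0 0 0 0 0 0.5; 0 0 0 0 0 0 1; 0 0 0 0 0 0 1; 0 0 0 0 0 0 1; 0 0 -20 0 0 0 1; 0 0 -50 0 0 0 1; 0 0 -100 0 0 0 1; 0 0 -150 0 0 0 1'; python3 -m jog '50 10 -30 0 0 0 1; 90 60 -30 0 0 0 1; 90 120 -30 0 0 0 1;80 180 -30 0 0 0 1;80 240 -30 0 0 0 1;80 300 -30 0 0 0 1;80 350 -30 0 0 0 1;80 350 -30 0 0 0 1'
python3 - <<'E'
from slot import *
t=grab('top','t15.png');s=grab('side','s15.png')
g,f=up(t,(325,175,380,240)); h=cv2.cvtColor(g,cv2.COLOR_RGB2HSV).astype(int);H,S,V=h[...,0],h[...,1],h[...,2]
oak=((H>15)&(H<31)&(V>150)&(S>70)).astype(np.uint8);n,l,stt,ce=cv2.connectedComponentsWithStats(oak)
P,u,v=cloud(t);k=(abs(P[:,0]-491)<35)&(abs(P[:,1]+187)<40)&(abs(P[:,2]-50)<5);print('foot top',k.sum(),P[k].mean(0).round(1),P[k][:,2].std(),cv2.minAreaRect(P[k][:,:2].astype(np.float32)))
k=(abs(P[:,0]-483)<25)&(abs(P[:,1]+6)<25)&(P[:,2]>90);print('feeler top',k.sum(),P[k].mean(0).round(1),np.percentile(P[k][:,2],[5,50,95]))
k=(abs(P[:,0]-500)<45)&(abs(P[:,1]+398)<45)&(P[:,2]>60);print('glass',P[k].mean(0).round(1),P[k][:,2].max())
a=cv2.resize(s['image'][180:310,240:440],(600,390),interpolation=2);cv2.imwrite('pics/c15.png',a[:,:,::-1])
E
python3 go.py
```

```text
clock: 19.85
eef_pos: [492.3, -186.8, 171.1]
tool_rot: [3.141, -0.001, -3.02]
force: [0.5, -0.0, -0.5]
width: 85.4
clock: 20.85
eef_pos: [370.2, 155.0, 200.0]
tool_rot: [3.14, 0.001, -3.011]
force: [-0.3, -0.9, 0.1]
width: 85.2
foot top 168 [ 492.1 -186.8   49.8] 2.1871066859085135 ((492.23809814453125, -186.5682830810547), (25.01023292541504, 50.03543472290039), 7.779333591461182)
feeler top 58 [477.6  -7.8 102. ] [ 96.2592249  102.367475   106.92676926]
glass [ 499.8 -398.5  111.3] 158.31349838482356
t 20.95 p [370.4 150.8 199.7] rot [-180.    -0.  -172.9] F [ 0.3  0.3 -0.6] T [-0.1  -0.07  0.03] w 85.6 q [-0.38  0.33 -0.1   2.2   0.06  0.61  1.17]
```

View pics/c15.png

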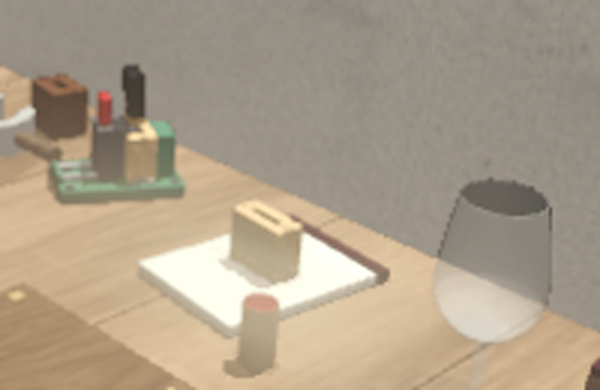

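View pics/t15.png

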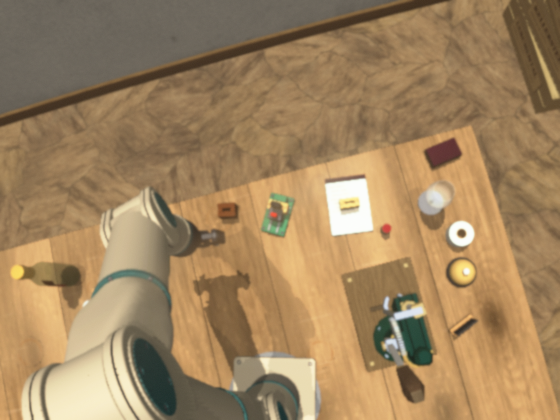

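Run:
```python
from h import *
t=grab('top');s=grab('side')
a=cv2.resize(s['image'][195:245,262:306],(440,500),interpolation=2);b=cv2.resize(t['image'][190:240,258:294],(360,500),interpolation=2)
cv2.imwrite('pics/c16.png',np.hstack([a,b])[:,:,::-1])
P,u,v=cloud(t);k=(abs(P[:,0]-480)<25)&(abs(P[:,1]+6)<25)&(P[:,2]>96);print(cv2.minAreaRect(P[k][:,:2].astype(np.float32)),np.median(P[k],0))
P,u,v=cloud(s);k=(abs(P[:,0]-480)<25)&(abs(P[:,1]+6)<25)&(P[:,2]>70)
a=np.radians(-13.8)
for lo in range(56,106,6):
    j=(P[:,2]>=lo)&(P[:,2]<lo+6)&(abs(P[:,0]-480)<18)&(abs(P[:,1]+6)<25)
    r=(P[j][:,:2]-[483.2,-6.5])@[np.cos(a),np.sin(a)]; print(lo,j.sum(),np.percentile(r,[5,50,95]).round(1))
```

```text
((478.1130676269531, -7.298372268676758), (23.983177185058594, 13.016838073730469), 75.44074249267578) [477.72378723  -8.05424043 101.76172186]
56 28 [-17.6 -11.8  -4.5]
62 19 [-8.5 -3.6  3.1]
68 15 [-8.6 -4.2  3.2]
74 16 [-9.5 -4.6  3.3]
80 19 [-9.8 -4.4  2. ]
86 16 [-10.1  -7.3   2.4]
92 20 [-11.4  -6.6   2.3]
98 27 [-10.2  -5.8   1.6]
104 1 [-7. -7. -7.]
```

View pics/c16.png

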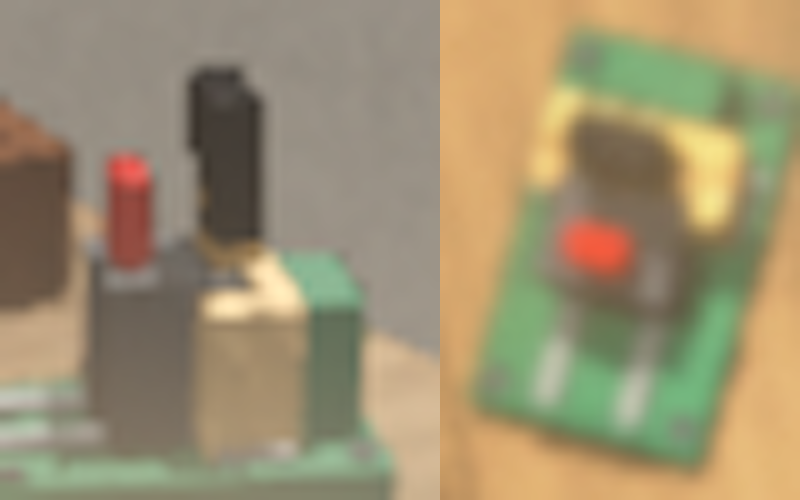

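```bash
python3 -c "
from cell import ctrl
print(ctrl.finish_job())"
```

```text
the job is handed in; nothing more can be done
None
```

I handed the job in at about 21 s, with the robot clear of everything.

- **Feeler:** The blade went all the way into the foot in the right-hand vise without jamming, with no force above the roughly 1 N noise until about 3 N at the bottom. I left it standing there with that foot still clamped. I did not try it in the left foot, since only one slot could take it.
- **Other foot:** I slid the left vise's jaw back about 22 mm, lifted that foot out and stood it on the notepad.

**Last checks:**
- The foot's top centre measured (492, -187) mm at a height of 50 mm. That puts it upright and within about 1 mm of the notepad's middle.
- The glass stands where it was.
- The feeler's top is at about 102 mm, against 103 mm expected when fully in. It leans about 5° toward the sliding jaw, roughly the play a 3 mm blade has in a 6 mm slot. It stood straight while gripped and took up this lean when released; I left it that way.

No check failed.

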